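Set out the worm-sieving place

ROBOT

A 6-joint arm with a two-finger parallel gripper is mounted at the origin on the work surface. World frame = base frame: x ahead of the robot, y to its left, z up, the work surface at z = 0. Lengths are in m, angles in rad, forces in N, time in s.
With the tool pointing down it reaches from about 0.35 to 0.975 m from the base axis. Payload 7.1 kg.
Tool frame: the origin (TCP) lies on the centre line of the jaws, within the pads' length; the fingertips stand 11 mm ahead of it and the grasp point (between the pads) lies 8 mm behind it; z points along the fingers, y is the line along which they close (so a half turn about z gives the same grasp; the last joint's range is limited). The gripper opens to 88 mm and grips with 3 to 60 N. Pads are 20 mm wide; open, the fingers measure 115 mm over their backs; the gripper's body (75 mm by 178 mm) begins 61 mm behind the grasp point.
Start: joints at [1.173, 0.423, 1.63, -0, 1.089, -0.019], TCP at [0.231, 0.581, 0.234] pointing down, gripper open.
Joint ranges: [-3, 3], [-0.9, 2.11], [0.09, 2.58], [-1.31, 4.45], [0.11, 2.69], [-2.54, 2.54]. Speed limits (rad/s): [2.39, 2.39, 3.01, 3.14, 3.14, 3.14].

INTERFACE

Orientations are given as a rotation vector (axis times angle).
In Python, from cell import env gives the robot as it stands. The module is installed in compiled form; this text tells all that it offers.
- The arm moves only by the shell command python3 -m handwheel 'ROWS' [FORCE]. ROWS is JSON, a list that holds one entry, the list of rows, each a list of 7 numbers: the shift along the tool's x, y, z in cm, then the turn, a rotation vector about the tool's x, y, z in rad, then the opening, from 0 (shut) to 1 (fully open). A call has 1 to 5 rows; each row is the pose to reach, as a shift and turn from the pose commanded when the call began, along the tool's axes at that moment; what a row does not reach only later rows make up. A row lasts 1/10 s, in which the tool goes at most 50 mm and 8.59 degrees, less where a joint would pass 70% of its speed; a pose out of reach is approached as far as the arm can. A call with a gripper value outside its range is refused whole. The fingers move at their own pace and stop on an object; FORCE is the grip in N (left out, the last holds). Time passes only in rows, so rows that repeat a pose let the fingers close. It gives the time, the measured TCP pose, the force, the opening and the grip force at its end, in the units of the state.
- env.get_obs(): the state, without advancing time (a new reading comes with each control period).
- env.capture(name): name is "scene" or "top" or "wrist"; returns a dict with "color" (420x560x3 uint8, blue, green, red), "range_z" (420x560 float32, m along the optical axis (not along the pixel's ray), 0 where there is no reading), "intrinsics" (3x3 intrinsics, pixels), "D" ([k1, k2, p1, p2, k3] as OpenCV has them; the pictures are not rectified), "R" (3x3) and "t" (3): a world point X has camera coordinates R X + t; the wrist camera has in their place "T_tool_cam" (4x4, takes a point from camera to tool coordinates, whose origin is the TCP and whose axes are the flange's). Camera axes: x right, y down, z forward; pixel columns grow to the right and rows downward; lengths in m; the calibration is good to about 2 mm. A picture is of the moment at which its call begins: read the wrist's pose just before it.
- env.close_job(): hands the job in; it is judged then, once.
Trained networks look in the newest picture that a camera, given by its name, has taken for a name from the list of things; names that differ only in an ending like _2 or _b are one class to them, and where a whole thing is asked for, a point or a joint stands for the part that bears it (a point fixed in the world has none). Each returns a list of dicts, best first, with "confidence" (0 to 1); they miss things now and then, are a little off and sometimes report something else, mostly with a low value. They report only what shows in the picture. A call takes as long as a camera call. They do not tell look-alikes from the thing itself.
- env.find_in(camera, query): "centre" ([x, y, z] in m, in world coordinates, good to about 4 mm: the middle of the surface that is visible of it).
The state is a dict: "t": time; "joint_positions": joint angles; "joint_vel": joint speeds; "joint_efforts": joint torques, N m; "position": TCP position; "tcp_rot": TCP orientation; "ft_force": force on the tool from outside, world axes, zero at the start; "wrist_torque": the same for the moment, N m; "finger_gap": finger opening in m; "gripper_force": force on a finger pad.
Only numpy, scipy, OpenCV 4.12 (cv2) and the standard library are available. Lean on these libraries where they do the work, as an engineer would, in place of code of your own. Each camera call takes 0.05 s, during which the arm holds its last target. There are 200 camera calls.

TASK

Set out the bench for the next worm sample. Build the sieve tower: lock the blue fine sieve onto the white receiver and then the green coarse sieve on top of it, each put on with its ears crosswise and given its quarter turn clockwise until its ears line up with those below. Stand the amber sample jar level with the tower on its left, 10 cm from it centre to centre, and the yellow-capped collecting pot level with the picking dish on its right, also 10 cm centre to centre (left and right as the robot sees them); keep the jar upright, leave the other loose things where they stand, and let go of everything.

Things in the scene. Friction and masses are not known exactly. Their poses are not given: they have to be found in the camera images.
- drip_tray: Round black drip tray, 96 mm across, 8 mm high, fixed; the white receiver is fixed at its centre, so this is also the tower's centre. Origin: centre of its underside on the bench. Axes as the world's: +x away from the robot, +y to the robot's left.
- receiver: White cup, 64 mm across, 42 mm high, open top, fixed in the drip tray. Origin: centre of underside, z up. Grey ears at its +x and -x, to 40 mm from the axis; grey spout low at +y. Mouth: bayonet socket, pin gaps at +y and -y (10 degrees play, 1.5 mm radial play, rounded lead-in). A sieve enters with ears crosswise, drops 11 mm onto the rim: its origin is then 31 mm above this one.
- fine_sieve: Blue sieve, close steel mesh, 90 g, 39 mm high: ring 64 mm across (from 11 mm up), mouth a socket like the receiver's (gaps at +y, -y), on a spigot 51 mm across, 11 mm high, with pins at +x and -x. Ears above the pins, 13 mm wide, to 40 mm from the axis, 26-35 mm up: grip the ring across y. Origin: centre of underside, z up. Once seated, a quarter turn clockwise (from above) locks it.
- coarse_sieve: Green sieve, wide mesh over white; in size, mass, ears, pins, origin and axes the same part as the blue one. On the blue sieve it seats with its origin 28 mm above the blue one's. All sieve joints turn freely, friction only; a stop ends the clockwise turn about 5 degrees past ears in line, anticlockwise is blocked, and a sieve stays where it is left.
- sample_jar: Amber glass sample jar with a black lid and a white paper band: plain cylinder, 50 mm in diameter, 75 mm high, about 200 g. Origin: centre of its underside.
- picking_dish: Round white picking dish with a blue rim, 91 mm in diameter at the rim, 16 mm high, fixed to the bench. Origin: centre of its underside. Its axes are the world's: +y to the robot's left, -y to its right.
- collecting_pot: Small white collecting pot with a yellow cap: plain cylinder, 36 mm in diameter, 48 mm high, about 45 g. Origin: centre of its underside.
- clear_jar: Bystander: clear glass jar with a white lid, loose, 50 mm in diameter, 75 mm high. Origin: centre of its underside.
- red_pot: Bystander: small white pot with a red cap, loose, 36 mm in diameter, 48 mm high. Origin: centre of its underside.
- scrub_brush: Bystander: loose wooden scrubbing brush lying bristles down, 95 mm long (its x) by 34 mm wide, 36 mm high. Origin: centre of its underside.
There are look-alikes about, which are no part of the job. Leave any red look-alike of the fine_sieve alone.

How it is judged:
At the end, for the whole second after the job is handed in: Blue sieve in the receiver, green in the blue: seated within 2.5 mm, axes within 5 mm, ears within 15 degrees of those below. Jar 100 mm left (+y) of the drip tray's centre, pot 100 mm right (-y) of the dish's centre, each within 15 mm in x and y, upright on the bench. All four at rest (horizontal distance between fine_sieve and receiver below 0.005 m and z of fine_sieve in the frame of receiver between 0.0285 and 0.0335 m and angle between the x axis of fine_sieve and the x axis of receiver, either way round below 0.27 rad and angle between each of fine_sieve, coarse_sieve, sample_jar, collecting_pot's own z axis and vertical below 0.06 rad and horizontal distance between coarse_sieve and fine_sieve below 0.005 m and z of coarse_sieve in the frame of fine_sieve between 0.0255 and 0.0305 m and angle between the x axis of coarse_sieve and the x axis of fine_sieve, either way round below 0.27 rad and y of sample_jar in the frame of drip_tray between 0.085 and 0.115 m and x of sample_jar in the frame of drip_tray between -0.015 and 0.015 m and z of sample_jar in the frame of drip_tray between -0.005 and 0.005 m and y of collecting_pot in the frame of picking_dish between -0.115 and -0.085 m and x of collecting_pot in the frame of picking_dish between -0.015 and 0.015 m and z of collecting_pot in the frame of picking_dish between -0.005 and 0.005 m and linear speed of each of fine_sieve, coarse_sieve, sample_jar, collecting_pot below 0.01 m/s and angular speed of each of fine_sieve, coarse_sieve, sample_jar, collecting_pot below 0.1 rad/s); the robot touches nothing.
It fails at once if the sample jar is tipped (more than 35 degrees) (angle between sample_jar's own z axis and vertical above 0.61 rad).
It fails at once if the clear jar is shifted by more than 20 mm or lifted (distance of clear_jar from where it was at the start of the episode above 0.02 m).
It fails at once if the red-capped pot is shifted by more than 20 mm or lifted (distance of red_pot from where it was at the start of the episode above 0.02 m).
It fails at once if the scrubbing brush is shifted by more than 20 mm or lifted (distance of scrub_brush from where it was at the start of the episode above 0.02 m).
It also fails if it takes over 115 s, if anything falls off the work surface, if the arm or the gripper's body presses on something with over 40 N, if the wrist force passes 120 N, or if a joint passes its speed limit or range.

## Working session

There is one attempt and no reset: what is moved stays moved. The work goes in short steps, Python scripts to look and compute and a shell command to move; the robot and the scene stay as the last step left them, time stands still between calls to the robot, and variables do not carry over. Pictures are saved under pics/ and viewed, at most 14 in all, crops included, and the job is handed in when it is done.

```bash
mkdir -p pics
cat > h.py <<'E'
import numpy as np, cv2
from cell import env
from scipy.spatial.transform import Rotation as Rot
def snap(n,f=None):
    o=env.get_obs(); c=env.capture(n); c['obs']=o
    if f: cv2.imwrite('pics/'+f,c['color'])
    if n=='wrist':
        T=np.eye(4); T[:3,:3]=Rot.from_rotvec(o['tcp_rot']).as_matrix(); T[:3,3]=o['position']
        W=T@c['T_tool_cam']; c['Rw'],c['tw']=W[:3,:3],W[:3,3]
    else: c['Rw'],c['tw']=c['R'].T,-c['R'].T@c['t']
    return c
def cloud(c):
    h,w=c['range_z'].shape; u,v=np.meshgrid(np.arange(w),np.arange(h))
    p=cv2.undistortPoints(np.stack([u,v],-1).reshape(-1,1,2).astype(np.float64),c['intrinsics'],c['D']).reshape(h,w,2)
    P=np.dstack([p,np.ones((h,w))])*c['range_z'][...,None]
    return P@c['Rw'].T+c['tw']
def proj(c,X):
    R=c['Rw'].T; t=-R@c['tw']
    return cv2.projectPoints(np.atleast_2d(X).astype(float),cv2.Rodrigues(R)[0],t,c['intrinsics'],c['D'])[0].reshape(-1,2)
E
python3 - <<'E'
from h import *
for k in('scene','top'):
    c=snap(k,k+'0.png')
    for q in['drip_tray','receiver','fine_sieve','coarse_sieve','sample_jar','picking_dish','collecting_pot','clear_jar','red_pot','scrub_brush']:
        print(k,q,[(np.round(d['centre'],3).tolist(),round(d['confidence'],2),proj(c,d['centre']).round().tolist()[0]) for d in env.find_in(k,q)])
o=env.get_obs();print(o)
E
```

```text
scene drip_tray [([0.652, 0.189, 0.003], 0.77, [339.0, 297.0])]
scene receiver [([0.626, 0.188, 0.026], 0.71, [341.0, 280.0]), ([0.476, -0.379, 0.063], 0.26, [127.0, 173.0])]
scene fine_sieve [([0.441, -0.133, 0.023], 0.89, [227.0, 194.0]), ([0.322, -0.157, 0.028], 0.65, [233.0, 160.0])]
scene coarse_sieve [([0.439, -0.006, 0.023], 0.69, [276.0, 203.0])]
scene sample_jar [([0.462, 0.133, 0.056], 0.69, [332.0, 211.0])]
scene picking_dish [([0.636, -0.167, -0.001], 0.56, [185.0, 257.0])]
scene collecting_pot [([0.486, 0.386, 0.04], 0.92, [442.0, 246.0]), ([0.441, -0.135, 0.023], 0.34, [226.0, 194.0]), ([0.462, -0.247, 0.037], 0.31, [180.0, 187.0])]
scene clear_jar [([0.475, -0.376, 0.058], 0.97, [128.0, 174.0])]
scene red_pot []
scene scrub_brush [([0.476, 0.262, 0.035], 0.78, [385.0, 233.0])]
top drip_tray [([0.615, 0.172, 0.004], 0.58, [208.0, 174.0])]
top receiver [([0.63, 0.186, 0.02], 0.81, [202.0, 167.0])]
top fine_sieve [([0.44, -0.135, 0.014], 0.88, [324.0, 238.0]), ([0.331, -0.162, 0.014], 0.59, [336.0, 280.0])]
top coarse_sieve [([0.447, -0.005, 0.015], 0.87, [275.0, 236.0])]
[... 474 characters left out ...]
)]
{'t': 1.1, 'joint_positions': array([ 1.17300919e+00,  4.23074639e-01,  1.62987582e+00,  1.68225866e-05,
        1.08859858e+00, -1.90277848e-02]), 'joint_vel': array([ 0.00031269, -0.00016207,  0.00097856,  0.00133207, -0.00104709,
        0.00080384]), 'joint_efforts': array([ 3.76583985e-04, -5.44577765e+01, -2.74054080e+01,  6.44694990e-02,
        1.68379565e-02, -2.97902102e-05]), 'position': array([0.2310934 , 0.58070795, 0.23370043]), 'tcp_rot': array([-5.91414858e-01, -3.08541698e+00, -7.18715021e-05]), 'ft_force': array([ 0.38756106, -0.90813044, -0.0586317 ]), 'wrist_torque': array([ 0.02140543, -0.03985594,  0.02365594]), 'gripper_force': 0.0, 'finger_gap': 0.0880161471006619}
```

Run:
```python
import cv2
a=cv2.imread('pics/top0.png')
cv2.imwrite('pics/top0c.png',cv2.resize(a[130:310,90:450],None,fx=2.2,fy=2.2,interpolation=cv2.INTER_CUBIC))
```

```text
(no output)
```

View pics/scene0.png

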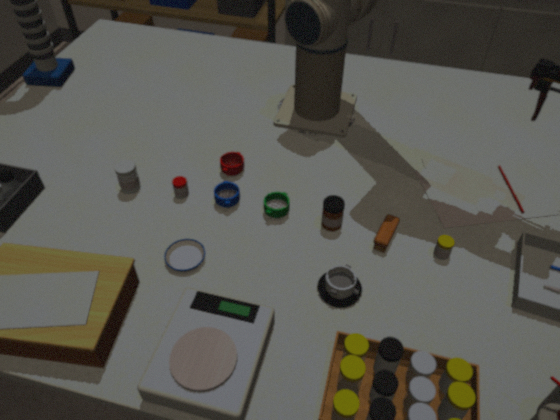

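View pics/top0c.png

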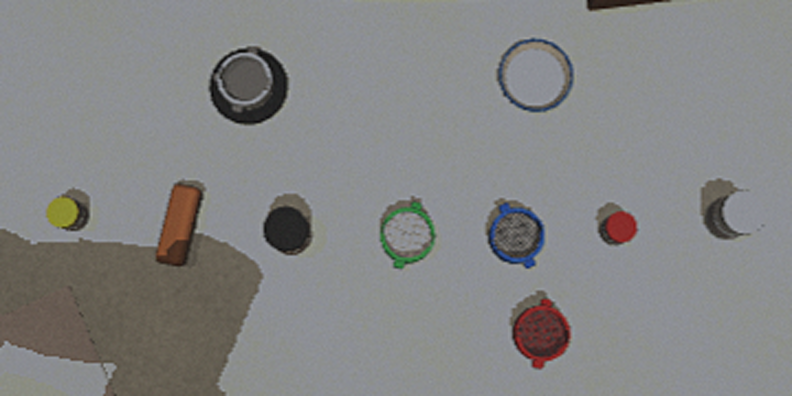

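The top view is in world axes, with x up and y left. Blue is at (0.44,-0.135) with its ears about +25° from x. Green is at (0.445,-0.005) with its ears at about -17°. The red look-alike is behind blue, the amber jar (black lid) at (0.45,0.13), the yellow pot at (0.47,0.385), and the receiver at about (0.63,0.187).

```bash
cat >> h.py <<'E'
def yaw():
    R=Rot.from_rotvec(env.get_obs()['tcp_rot']).as_matrix(); return np.arctan2(R[1,1],R[0,1])
def plan(x,y,z,yawdeg):
    o=env.get_obs(); R=Rot.from_rotvec(o['tcp_rot']).as_matrix()
    a=np.radians(yawdeg); Y=np.array([np.cos(a),np.sin(a),0]); Z=np.array([0,0,-1.]); T=np.stack([np.cross(Y,Z),Y,Z],1)
    print('rows: cm',(R.T@(np.array([x,y,z])-o['position'])*100).round(2),'rot',Rot.from_matrix(R.T@T).as_rotvec().round(3),'tcp',o['position'].round(4),'yaw',np.degrees(yaw()).round(1))
def circ(p):
    # robust circle fit
    from scipy.optimize import least_squares
    f=lambda q:np.hypot(p[:,0]-q[0],p[:,1]-q[1])-q[2]
    r=least_squares(f,[*((p.max(0)+p.min(0))/2)[:2],.03],loss='soft_l1',f_scale=.001); return r.x
E
python3 - <<'E'
from h import *
c=snap('top'); P=cloud(c)
print(c['tw'].round(3), c['intrinsics'].round(1))
hsv=cv2.cvtColor(c['color'],cv2.COLOR_BGR2HSV)
for n,cx,cy,h in [('blue',.44,-.135,(105,125)),('green',.445,-.005,(50,85))]:
    m=(np.hypot(P[...,0]-cx,P[...,1]-cy)<.06)&(hsv[...,0]>h[0])&(hsv[...,0]<h[1])&(hsv[...,1]>110)
    p=P[m]; print(n,m.sum(),np.percentile(p[:,2],[5,50,95]).round(4)); q=p[p[:,2]>.03]; x=circ(q); print(x.round(4))
    r=np.hypot(*(p[:,:2]-x[:2]).T); e=p[r>.035,:2]-x[:2]
    a=np.arctan2(e[:,1],e[:,0]); print('ear ang',np.degrees(np.angle(np.exp(2j*a).mean())/2).round(1),len(a))
for n,cx,cy,z0,z1,r in [('jar',.447,.131,.065,.09,.04),('pot',.47,.385,.04,.06,.03),('rec',.63,.187,.035,.06,.05),('dish',.64,-.17,.01,.025,.06)]:
    m=(np.hypot(P[...,0]-cx,P[...,1]-cy)<r)&(P[...,2]>z0)&(P[...,2]<z1);p=P[m]
    print(n,m.sum(),p.mean(0).round(4),((p.max(0)+p.min(0))/2).round(4),(p.max(0)-p.min(0)).round(4),circ(p).round(4))
w=snap('wrist');print(w['T_tool_cam'].round(3),w['intrinsics'].round(0).tolist())
plan(.44,-.135,.2,-65)
E
```

```text
[0.331 0.02  1.228] [[466.1   0.  276.1]
 [  0.  466.1 213.7]
 [  0.    0.    1. ]]
blue 168 [0.014  0.0367 0.0421]
[ 0.4412 -0.1331  0.03  ]
ear ang 22.9 16
green 120 [0.0123 0.038  0.0426]
[ 0.4429 -0.0048  0.0301]
ear ang -16.7 16
jar 323 [0.4479 0.1327 0.0747] [0.4478 0.1332 0.0739] [0.0476 0.0473 0.0131] [0.448  0.1327 0.0177]
pot 167 [0.4721 0.3909 0.0476] [0.4724 0.3907 0.0474] [0.0361 0.0354 0.0148] [0.4718 0.3906 0.0129]
rec 179 [0.6273 0.1844 0.0431] [0.6289 0.185  0.0427] [0.0804 0.0628 0.0145] [0.6286 0.1845 0.0304]
dish 213 [ 0.6409 -0.1671  0.015 ] [ 0.6378 -0.1648  0.0156] [0.0899 0.0893 0.0112] [ 0.6382 -0.1647  0.0427]
[[ 0.    -0.97  -0.241  0.065]
 [ 1.    -0.     0.001  0.   ]
 [-0.001 -0.241  0.97  -0.15 ]
 [ 0.     0.     0.     1.   ]] [[297.0, 0.0, 281.0], [0.0, 297.0, 210.0], [0.0, 0.0, 1.0]]
rows: cm [-45.88 -58.77   3.37] rot [-0.     0.     2.326] tcp [0.2311 0.5807 0.2337] yaw 68.3
```

```bash
python3 -c "
from h import *
plan(.472,.391,.12,0)"
```

```text
rows: cm [-29.4   -8.71  11.37] rot [-0.     0.     1.192] tcp [0.2311 0.5807 0.2337] yaw 68.3
```

```bash
python3 -m handwheel '[[[-23,-6.8,8.9,0,0,0.75,1],[-23,-6.8,8.9,0,0,0.75,1],[-23,-6.8,8.9,0,0,0.75,1],[-23,-6.8,8.9,0,0,0.75,1],[-23,-6.8,8.9,0,0,0.75,1]]]'; python3 -c "
from h import *
plan(.472,.391,.12,0)"
```

```text
t: 1.7
position: [0.4167, 0.4347, 0.1463]
tcp_rot: [1.688, 2.649, 0.001]
ft_force: [0.3, 0.6, 0.5]
finger_gap: 0.0878
gripper_force: 0.0
rows: cm [-6.3   3.17  2.63] rot [ 0.    -0.     0.436] tcp [0.4167 0.4347 0.1463] yaw 25.0
```

```bash
python3 -m handwheel '[[[-6.3,3.2,2.6,0,0,0.436,1],[-6.3,3.2,2.6,0,0,0.436,1],[-6.3,3.2,2.6,0,0,0.436,1],[-6.3,3.2,2.6,0,0,0.436,1]]]'
python3 - <<'E'
from h import *
plan(.472,.391,.12,0)
c=snap('wrist','w1.png');P=cloud(c)
m=(np.hypot(P[...,0]-.472,P[...,1]-.391)<.03)&(P[...,2]>.043)&(P[...,2]<.053);p=P[m]
print(m.sum(),p.mean(0).round(4),((p.max(0)+p.min(0))/2).round(4),(p.max(0)-p.min(0)).round(4))
E
```

```text
t: 2.1
position: [0.4719, 0.3917, 0.1203]
tcp_rot: [-2.218, -2.225, 0.001]
ft_force: [-0.1, 0.6, 0.4]
finger_gap: 0.088
gripper_force: 0.0
rows: cm [-0.07  0.01  0.03] rot [-0.001  0.     0.003] tcp [0.4719 0.3917 0.1203] yaw 0.2
1608 [0.4735 0.394  0.0472] [0.4737 0.3934 0.0463] [0.0355 0.0361 0.0064]
```

View pics/w1.png

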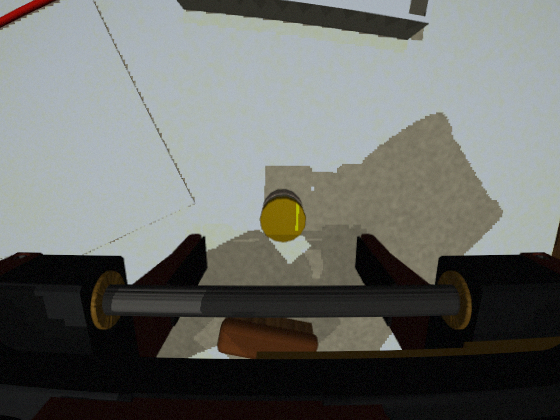

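The yellow-capped pot sits centred between the open fingers at (283,218), and the brush at (268,335) is well clear.

```bash
python3 -m handwheel '[[[0.2,0.1,5,0,0,0,1],[0.2,0.1,9,0,0,0,1],[0.2,0.1,9,0,0,0,1],[0.2,0.1,9,0,0,0,0.3],[0.2,0.1,9,0,0,0,0.3]]]' 12; python3 -m handwheel '[[[0,0,0,0,0,0,0.3],[0,0,0,0,0,0,0.3],[0,0,0,0,0,0,0.3]]]'; python3 -c "
from h import *
plan(.638,-.2647,.16,0)"
```

```text
t: 2.65
position: [0.4732, 0.3959, 0.0329]
tcp_rot: [2.213, 2.23, 0.005]
ft_force: [-0.7, 0.0, 0.4]
finger_gap: 0.0752
gripper_force: 0.0
t: 2.95
position: [0.4727, 0.395, 0.0319]
tcp_rot: [2.214, 2.228, 0.003]
ft_force: [-0.4, 0.3, 0.1]
finger_gap: 0.0515
gripper_force: 0.0
rows: cm [-66.06  16.14 -12.86] rot [ 0.001 -0.001  0.006] tcp [0.4727 0.395  0.0319] yaw 0.4
```

```bash
python3 -m handwheel '[[[0,0,0,0,0,0,0.3],[0,0,0,0,0,0,0.3],[0,0,0,0,0,0,0.3],[0,0,-5,0,0,0,0.3],[0,0,-10,0,0,0,0.3]]]'; python3 -c "
from h import *
plan(.638,-.2647,.14,0)"
```

```text
t: 3.45
position: [0.4709, 0.3935, 0.1296]
tcp_rot: [-2.214, -2.228, 0.008]
ft_force: [0.5, 0.8, -0.4]
finger_gap: 0.0361
gripper_force: 12.0
rows: cm [-65.92  16.31  -0.89] rot [-0.004  0.003  0.006] tcp [0.4709 0.3935 0.1296] yaw 0.3
```

```bash
python3 -m handwheel '[[[-23,5.7,-1,0,0,0,0.3],[-23,5.7,-1,0,0,0,0.3],[-23,5.7,-1,0,0,0,0.3],[-23,5.7,-1,0,0,0,0.3],[-23,5.7,-1,0,0,0,0.3]]]'; python3 -m handwheel '[[[-23,5.7,0,0,0,0,0.3],[-23,5.7,0,0,0,0,0.3],[-23,5.7,0,0,0,0,0.3],[-23,5.7,0,0,0,0,0.3],[-23,5.7,0,0,0,0,0.3]]]';python3 -m handwheel '[[[-20,4.9,0,0,0,0,0.3],[-20,4.9,0,0,0,0,0.3],[-20,4.9,0,0,0,0,0.3],[-20,4.9,0,0,0,0,0.3],[-20,4.9,0,0,0,0,0.3]]]'
python3 - <<'E'
from h import *
plan(.638,-.2647,.032,0)
c=snap('wrist','w2.png');P=cloud(c)
m=(np.hypot(P[...,0]-.638,P[...,1]+.167)<.06)&(P[...,2]>.01)&(P[...,2]<.025);p=P[m]
print(m.sum(),p.mean(0).round(4),((p.max(0)+p.min(0))/2).round(4),(p.max(0)-p.min(0)).round(4))
E
```

```text
t: 3.95
position: [0.5307, 0.1623, 0.1408]
tcp_rot: [2.216, 2.227, -0.001]
ft_force: [-0.4, 0.1, -0.6]
finger_gap: 0.0362
gripper_force: 12.0
t: 4.45
position: [0.5892, -0.0677, 0.1406]
tcp_rot: [2.216, 2.226, -0.0]
ft_force: [0.7, 0.6, 0.1]
finger_gap: 0.036
gripper_force: 12.0
t: 4.95
position: [0.64, -0.27, 0.1406]
tcp_rot: [2.218, 2.221, 0.0]
ft_force: [-0.1, 0.4, 0.1]
finger_gap: 0.0361
gripper_force: 12.0
rows: cm [ 0.55 -0.22 10.86] rot [0.002 0.002 0.002] tcp [ 0.64   -0.27    0.1406] yaw 0.1
2221 [ 0.639  -0.1595  0.0142] [ 0.6402 -0.1634  0.014 ] [0.0908 0.09   0.008 ]
```

```bash
python3 -m handwheel '[[[0.5,-0.1,5,0,0,0,0.3],[0.5,-0.1,9,0,0,0,0.3],[0.5,-0.1,10.5,0,0,0,0.3],[0.5,-0.1,10.9,0,0,0,0.3],[0.5,-0.1,10.9,0,0,0,0.3]]]'; python3 -m handwheel '[[[0,0,0,0,0,0,0.8],[0,0,0,0,0,0,0.8],[0,0,0,0,0,0,0.8],[0,0,-5,0,0,0,1],[0,0,-10,0,0,0,1]]]'; python3 -m handwheel '[[[0,0,-3,0,0,0,1],[0,0,-3,0,0,0,1]]]'
python3 - <<'E'
from h import *
c=snap('wrist','w2.png');P=cloud(c)
for n,cy,z0,z1,r in[('dish',-.165,.01,.025,.06),('pot',-.265,.04,.06,.03)]:
    m=(np.hypot(P[...,0]-.639,P[...,1]-cy)<r)&(P[...,2]>z0)&(P[...,2]<z1);p=P[m]
    print(n,m.sum(),p.mean(0).round(4),((p.max(0)+p.min(0))/2).round(4),(p.max(0)-p.min(0)).round(4))
plan(.441,-.134,.13,-67)
E
```

```text
t: 5.5
position: [0.6386, -0.2589, 0.0323]
tcp_rot: [2.214, 2.229, 0.0]
ft_force: [-0.3, -0.1, -0.0]
finger_gap: 0.0359
gripper_force: 12.0
t: 6.0
position: [0.637, -0.259, 0.1315]
tcp_rot: [-2.213, -2.226, 0.002]
ft_force: [1.2, -0.4, 0.2]
finger_gap: 0.0725
gripper_force: 0.0
t: 6.2
position: [0.6413, -0.2609, 0.1683]
tcp_rot: [2.208, 2.221, 0.006]
ft_force: [0.6, -0.4, 0.7]
finger_gap: 0.0865
gripper_force: 0.0
dish 1799 [ 0.6398 -0.1601  0.0142] [ 0.6401 -0.1635  0.0141] [0.0901 0.089  0.0082]
pot 1133 [ 0.64   -0.2598  0.0472] [ 0.64   -0.2604  0.0452] [0.0352 0.0355 0.0088]
rows: cm [ 12.74 -19.82   3.38] rot [ 6.000e-03 -1.000e-03  1.175e+00] tcp [ 0.6397 -0.2602  0.1652] yaw 0.3
```

```bash
python3 -m handwheel '[[[12.7,-19.8,2,0,0,0.75,1],[12.7,-19.8,2,0,0,0.75,1],[12.7,-19.8,2,0,0,0.75,1],[12.7,-19.8,2,0,0,0.75,1],[12.7,-19.8,2,0,0,0.75,1]]]'; python3 -m handwheel '[[[0,0,0,0,0,0.425,1],[0,0,0,0,0,0.425,1],[0,0,0,0,0,0.425,1],[0,0,0,0,0,0.425,1]]]'
cat >> h.py <<'E'
def sieve(c,cx,cy,h,zt=.03):
    P=cloud(c); hsv=cv2.cvtColor(c['color'],cv2.COLOR_BGR2HSV)
    m=(np.hypot(P[...,0]-cx,P[...,1]-cy)<.06)&(hsv[...,0]>h[0])&(hsv[...,0]<h[1])&(hsv[...,1]>100)&(P[...,2]>zt-.01)
    p=P[m]; q=p[p[:,2]>zt+.006]; q=q[:,:2]; x=circ(q)
    for _ in range(3):
        r=np.hypot(*(q-x[:2]).T); x=circ(q[(r<.0345)&(r>.025)])
    r=np.hypot(*(p[:,:2]-x[:2]).T); e=p[(r>.0345)&(r<.043),:2]-x[:2]
    a=np.arctan2(e[:,1],e[:,0]); print('n',m.sum(),'top z',np.percentile(p[:,2],[50,90]).round(4),'circ',x.round(4),'ear ang',np.degrees(np.angle(np.exp(2j*a).mean())/2).round(1),len(a), 'ears',[e[k].mean(0).round(4).tolist() for k in((a>np.median(a)-9)&(np.cos(a)>0),np.cos(a)<0)])
    return x
E
python3 - <<'E'
from h import *
c=snap('wrist','w3.png')
sieve(c,.441,-.134,(100,130))
plan(.441,-.134,.13,-67)
E
```

```text
t: 6.75
position: [0.4349, -0.1317, 0.14]
tcp_rot: [-2.878, -1.252, 0.006]
ft_force: [0.8, 0.5, 0.2]
finger_gap: 0.0877
gripper_force: 0.0
t: 7.15
position: [0.4384, -0.1333, 0.1407]
tcp_rot: [-3.078, -0.625, 0.003]
ft_force: [0.1, 0.8, 0.1]
finger_gap: 0.0881
gripper_force: 0.0
n 4376 top z [0.2293 0.2485] circ [ 0.4411 -0.1339  0.0289] ear ang -55.9 569 ears [[0.0234, 0.0027], [-0.033, -0.0133]]
rows: cm [0.21 0.16 1.08] rot [-0.001  0.002  0.003] tcp [ 0.4385 -0.1333  0.1408] yaw -66.8
```

View pics/w3.png

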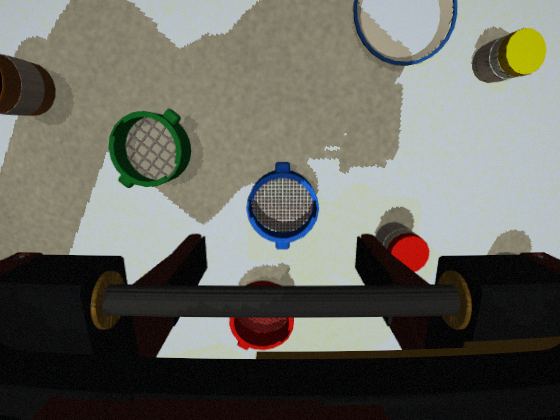

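Blue is at (283,205), and its ears stand vertical in the image, so they are aligned with the jaws. The red pot (408,250) and red sieve (262,320) are clear of the fingers.

```bash
sed -i 's/&(P\[...,2\]>zt-.01)/\&(P[...,2]>zt-.01)\&(P[...,2]<zt+.02)/' h.py
python3 - <<'E'
from h import *
c=snap('wrist')
x=sieve(c,.441,-.134,(100,130)); sieve(c,.443,-.005,(45,90))
plan(x[0],x[1],.024,-67)
E
```

```text
n 1532 top z [0.0377 0.039 ] circ [ 0.4429 -0.1326  0.0295] ear ang 22.9 156 ears [[0.0344, 0.0144], [-0.0336, -0.0144]]
n 2178 top z [0.0369 0.039 ] circ [ 0.4448 -0.005   0.0295] ear ang -17.4 186 ears [[0.0352, -0.0117], [-0.0353, 0.0101]]
rows: cm [ 0.43  0.1  11.7 ] rot [-0.001  0.001  0.004] tcp [ 0.4387 -0.1334  0.141 ] yaw -66.8
```

```bash
python3 -m handwheel '[[[0.4,0.1,5,0,0,0,1],[0.4,0.1,9,0,0,0,1],[0.4,0.1,11.6,0,0,0,1],[0.4,0.1,11.6,0,0,0,1],[0.4,0.1,11.6,0,0,0,0.6]]]' 20; python3 -m handwheel '[[[0,0,0,0,0,0,0.6],[0,0,0,0,0,0,0.6],[0,0,0,0,0,0,0.6],[0,0,0,0,0,0,0.6],[0,0,0,0,0,0,0.6]]]'; python3 -c "
from h import *
plan(.4429,-.1326,.024,-67)"
```

```text
t: 7.75
position: [0.4431, -0.1329, 0.0255]
tcp_rot: [-3.077, -0.629, 0.002]
ft_force: [-0.2, -0.8, -0.4]
finger_gap: 0.083
gripper_force: 0.0
t: 8.25
position: [0.4444, -0.1333, 0.027]
tcp_rot: [3.077, 0.627, 0.003]
ft_force: [-0.5, 1.1, 7.7]
finger_gap: 0.0645
gripper_force: 20.0
rows: cm [-0.11 -0.12  0.3 ] rot [ 0.002 -0.002  0.001] tcp [ 0.4444 -0.1333  0.027 ] yaw -67.0
```

```bash
python3 -m handwheel '[[[0,0,0,0,0,0,0.6],[0,0,-3,0,0,0,0.6],[0,0,-8,0,0,0,0.6],[0,0,-12,0,0,0,0.6],[0,0,-12,0,0,0,0.6]]]';python3 - <<'E'
from h import *
c=snap('wrist','w4.png')
plan(.629,.186,.13,0)
E
```

```text
t: 8.75
position: [0.4467, -0.134, 0.1509]
tcp_rot: [3.073, 0.626, 0.014]
ft_force: [0.5, -1.4, -0.4]
finger_gap: 0.0644
gripper_force: 20.0
rows: cm [ 29.4  -22.24   1.91] rot [ 0.007 -0.002 -1.169] tcp [ 0.4453 -0.1336  0.1486] yaw -67.0
```

View pics/w4.png

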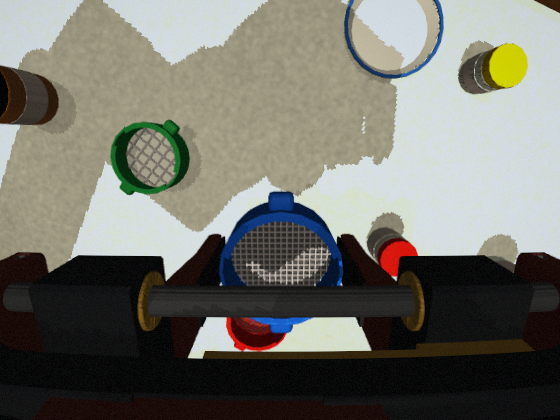

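Blue is held square: the front ear is at (281,202), between the pads.

```bash
python3 -m handwheel '[[[19.5,-14.7,0,0,0,-0.74,0.6],[19.5,-14.7,0,0,0,-0.74,0.6],[19.5,-14.7,0,0,0,-0.74,0.6],[19.5,-14.7,0,0,0,-0.74,0.6],[19.5,-14.7,0,0,0,-0.74,0.6]]]';python3 - <<'E'
from h import *
plan(.629,.186,.15,0)
E
```

```text
t: 9.3
position: [0.5654, 0.0807, 0.1442]
tcp_rot: [-2.637, -1.706, 0.003]
ft_force: [0.6, -0.2, 0.1]
finger_gap: 0.0648
gripper_force: 20.0
rows: cm [12.21  1.49 -0.6 ] rot [-0.002  0.001 -0.422] tcp [0.5654 0.0807 0.1442] yaw -24.2
```

Run:
```python
from h import *
c=snap('wrist','w5.png'); P=cloud(c)
R=c['Rw']; 
m=(np.hypot(P[...,0]-.63,P[...,1]-.186)<.05)&(P[...,2]>.037)&(P[...,2]<.048);p=P[m]
r=np.hypot(p[:,0]-.63,p[:,1]-.186); print(m.sum(),np.percentile(p[:,2],[10,50,90]).round(4),((p.max(0)+p.min(0))/2).round(4),(p.max(0)-p.min(0)).round(4))
x=circ(p)
for _ in range(3):
    r=np.hypot(*(p[:,:2]-x[:2]).T); x=circ(p[(r<.034)&(r>.024)])
print('rec',x.round(4))
m=(np.hypot(P[...,0]-.63,P[...,1]-.186)<.07)&(P[...,2]>.004)&(P[...,2]<.012);p=P[m];print('tray',((p.max(0)+p.min(0))/2).round(4),(p.max(0)-p.min(0)).round(4))
# held sieve
o=c['obs']; print(o['position'])
s=sieve(c,o['position'][0],o['position'][1],(100,130),o['position'][2]+.006)
Rt=Rot.from_rotvec(o['tcp_rot']).as_matrix(); print('sieve in tool',(Rt.T@(np.array([*s[:2],0])-np.array([*o['position'][:2],0]))).round(4))
```

```text
1876 [0.0397 0.044  0.0452] [0.6307 0.186  0.0418] [0.0792 0.0636 0.0095]
rec [0.63   0.1859 0.0297]
tray [0.6301 0.1865 0.0067] [0.095  0.0952 0.0053]
[0.56538492 0.08071337 0.14418351]
n 3465 top z [0.1546 0.1559] circ [0.5652 0.0787 0.0302] ear ang 66.1 461 ears [[0.0153, 0.0342], [-0.0153, -0.0316]]
sieve in tool [-0.0019  0.0006  0.    ]
```

View pics/w5.png

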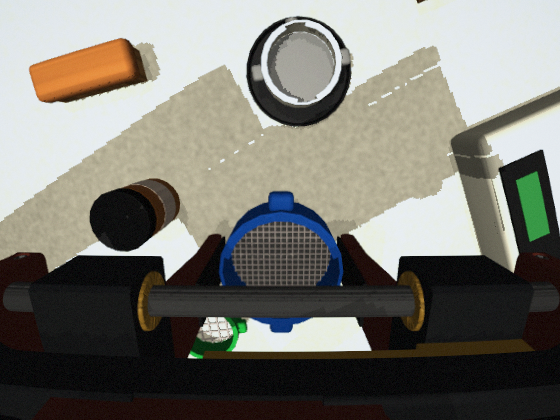

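The receiver is at (299,68), with its ears at (258,73) and (345,60), and the tray is concentric with it. The held blue sieve is square. Next I go over the receiver.

```bash
python3 -m handwheel '[[[12.3,1.5,1,0,0,-0.422,0.6],[12.3,1.5,2,0,0,-0.422,0.6],[12.3,1.5,3,0,0,-0.422,0.6],[12.3,1.5,4,0,0,-0.422,0.6],[12.3,1.5,4,0,0,-0.422,0.6]]]';python3 - <<'E'
from h import *
env.capture('wrist')
plan(.63,.1875,.06,0)
c=snap('wrist');o=c['obs']
s=sieve(c,o['position'][0],o['position'][1],(100,130),o['position'][2]+.006)
E
```

```text
t: 9.85
position: [0.6277, 0.1837, 0.1022]
tcp_rot: [-2.228, -2.211, 0.009]
ft_force: [-0.9, 0.0, -1.4]
finger_gap: 0.0643
gripper_force: 20.0
rows: cm [0.44 0.2  4.35] rot [-0.004  0.001 -0.009] tcp [0.6282 0.1832 0.1035] yaw -0.5
n 3488 top z [0.1139 0.1152] circ [0.629  0.1818 0.03  ] ear ang 90.0 448 ears [[0.0028, 0.0171], [-0.0038, 0.0145]]
```

```bash
python3 -m handwheel '[[[0.43,0.12,1,0,0,-0.008,0.6],[0.43,0.12,2,0,0,-0.008,0.6],[0.43,0.12,2.5,0,0,-0.008,0.6],[0.43,0.12,2.8,0,0,-0.008,0.6],[0.43,0.12,2.8,0,0,-0.008,0.6]]]';python3 - <<'E'
from h import *
env.capture('wrist');plan(.629,.1875,.06,0); o=env.get_obs(); print(o['ft_force'])
E
python3 -m handwheel '[[[0,0,0.2,0,0,0,0.6],[0,0,0.4,0,0,0,0.6],[0,0,0.6,0,0,0,0.6],[0,0,0.7,0,0,0,0.6],[0,0,0.7,0,0,0,0.6]]]'
```

```text
t: 10.45
position: [0.6311, 0.1882, 0.0771]
tcp_rot: [-2.22, -2.222, 0.001]
ft_force: [-0.2, -0.0, -1.2]
finger_gap: 0.0647
gripper_force: 20.0
rows: cm [-0.08 -0.24  1.75] rot [-0.     0.     0.001] tcp [0.6314 0.1883 0.0775] yaw 0.0
[ 0.60271731 -0.26362485 -1.11083691]
t: 11.0
position: [0.6314, 0.1884, 0.0705]
tcp_rot: [-2.22, -2.222, 0.0]
ft_force: [0.3, -1.4, -0.3]
finger_gap: 0.0646
gripper_force: 20.0
```

```bash
python3 -m handwheel '[[[-0.08,-0.2,0,0,0,0,0.6],[-0.08,-0.2,0.2,0,0,0,0.6],[-0.08,-0.2,0.4,0,0,0,0.6],[-0.08,-0.2,0.5,0,0,0,0.6],[-0.08,-0.2,0.5,0,0,0,0.6]]]'; python3 -m handwheel '[[[0,0,0.2,0,0,0,0.6],[0,0,0.3,0,0,0,0.6],[0,0,0.3,0,0,0,0.6]]]'
```

```text
t: 11.5
position: [0.6298, 0.1876, 0.0656]
tcp_rot: [2.22, 2.222, 0.001]
ft_force: [1.5, -1.5, -1.5]
finger_gap: 0.0643
gripper_force: 20.0
t: 11.8
position: [0.6299, 0.1879, 0.0628]
tcp_rot: [2.22, 2.222, 0.002]
ft_force: [1.2, 0.0, 0.3]
finger_gap: 0.0644
gripper_force: 20.0
```

```bash
python3 -m handwheel '[[[0,0,0.1,0,0,0,0.6],[0,0,0.2,0,0,0,0.6],[0,0,0.3,0,0,0,0.6],[0,0,0.3,0,0,0,0.6]]]'; python3 -m handwheel '[[[0,0,0.1,0,0,0,0.6],[0,0,0.2,0,0,0,0.6],[0,0,0.3,0,0,0,0.6],[0,0,0.3,0,0,0,0.6]]]'
```

```text
t: 12.2
position: [0.6299, 0.1877, 0.061]
tcp_rot: [2.22, 2.222, 0.001]
ft_force: [-2.3, -2.2, 13.3]
finger_gap: 0.0641
gripper_force: 20.0
t: 12.6
position: [0.63, 0.1879, 0.0598]
tcp_rot: [2.22, 2.223, 0.002]
ft_force: [-6.2, -1.9, 27.8]
finger_gap: 0.0643
gripper_force: 20.0
```

```bash
python3 -m handwheel '[[[0,0,-0.15,0,0,0,0.6],[0,0,-0.2,0,0,0,0.6]]]'
python3 - <<'E'
from h import *
env.capture('wrist')
c=snap('wrist','w6.png');o=c['obs'];print(o['ft_force'].round(1),o['position'])
s=sieve(c,o['position'][0],o['position'][1],(100,130),o['position'][2]+.006)
E
```

```text
t: 12.8
position: [0.6299, 0.1879, 0.06]
tcp_rot: [2.22, 2.222, 0.002]
ft_force: [-0.0, -0.8, 7.2]
finger_gap: 0.0645
gripper_force: 20.0
[-0.4  0.1 11.8] [0.62991289 0.18787652 0.05992979]
n 3678 top z [0.0716 0.0729] circ [0.6302 0.186  0.0296] ear ang 89.8 485 ears [[0.0037, 0.0153], [-0.0032, 0.0147]]
```

View pics/w6.png

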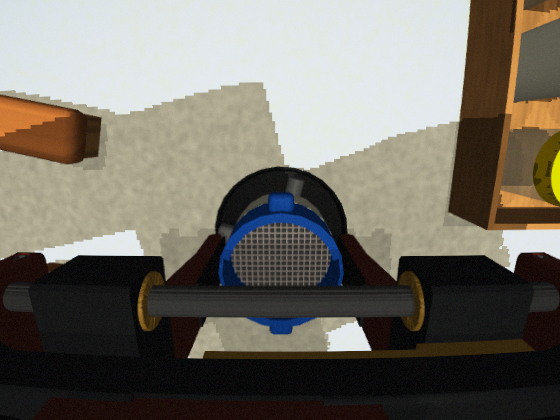

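Blue is seated: its top is at 72.5 mm, as predicted, and it is centred. Now the quarter turn.

```bash
python3 -m handwheel '[[[0,0.02,-0.05,0,0,0.14,0.6],[-0.01,0.05,-0.05,0,0,0.28,0.6],[-0.02,0.07,-0.05,0,0,0.42,0.6],[-0.03,0.1,-0.05,0,0,0.56,0.6],[-0.05,0.12,-0.05,0,0,0.7,0.6]]]' 25
python3 - <<'E'
from h import *
o=env.get_obs();print(o['wrist_torque'])
plan(.632,.186,o['position'][2],-90)
E
```

```text
t: 13.4
position: [0.6311, 0.1875, 0.0599]
tcp_rot: [2.851, 1.319, 0.002]
ft_force: [-0.3, -0.2, 7.9]
finger_gap: 0.0645
gripper_force: 25.0
[-0.08252898  0.11982837  0.13412051]
rows: cm [-0.05  0.16  0.  ] rot [ 0.    -0.001  0.867] tcp [0.6311 0.1875 0.0599] yaw -40.3
```

```bash
python3 -m handwheel '[[[0,0.03,0,0,0,0.14,0.6],[-0.01,0.06,0,0,0,0.28,0.6],[-0.02,0.09,0,0,0,0.42,0.6],[-0.03,0.11,0,0,0,0.56,0.6],[-0.04,0.13,0,0,0,0.7,0.6]]]'; python3 -m handwheel '[[[0,0.02,0,0,0,0.1,0.6],[0,0.02,0,0,0,0.18,0.6],[0,0.02,0,0,0,0.18,0.6],[0,0.02,0,0,0,0.18,0.6]]]'
python3 - <<'E'
from h import *
o=env.get_obs();print(o['wrist_torque'])
plan(.632,.186,o['position'][2],-90)
c=snap('wrist');o=c['obs']
s=sieve(c,.63,.186,(100,130),.064)
E
```

```text
t: 13.9
position: [0.6319, 0.1863, 0.06]
tcp_rot: [-3.131, -0.262, -0.002]
ft_force: [0.2, -0.4, 8.1]
finger_gap: 0.0641
gripper_force: 25.0
t: 14.3
position: [0.6319, 0.1861, 0.06]
tcp_rot: [-3.141, 0.013, -0.002]
ft_force: [0.3, -0.8, 7.9]
finger_gap: 0.0645
gripper_force: 25.0
[-0.16934782  0.15724445 -0.12360909]
rows: cm [0.01 0.01 0.  ] rot [-0.    -0.001 -0.008] tcp [0.6319 0.1861 0.06  ] yaw -90.5
n 3737 top z [0.0715 0.0729] circ [0.6304 0.1861 0.0297] ear ang -0.4 474 ears [[0.0371, -0.0004], [-0.0366, 0.0002]]
```

```bash
python3 -m handwheel '[[[0,0,0,0,0,0,1],[0,0,0,0,0,0,1],[0,0,0,0,0,0,1],[0,0,-5,0,0,0,1],[0,0,-10,0,0,0,1]]]'
python3 - <<'E'
from h import *
c=snap('wrist','w7.png')
s=sieve(c,.63,.186,(100,130),.064)
plan(.4448,-.005,.13,-107.4)
E
```

```text
t: 14.85
position: [0.6296, 0.1854, 0.1577]
tcp_rot: [3.14, -0.013, -0.009]
ft_force: [1.2, 0.3, 0.4]
finger_gap: 0.0875
gripper_force: 0.0
n 1826 top z [0.0716 0.0729] circ [0.6305 0.1863 0.0294] ear ang -0.4 176 ears [[0.0372, -0.0004], [-0.0364, 0.0001]]
rows: cm [-18.89  19.35   3.6 ] rot [-0.004 -0.008  0.296] tcp [0.635  0.1869 0.1681] yaw -90.5
```

```bash
python3 -m handwheel '[[[-18.9,19.3,2.5,0,0,0.296,1],[-18.9,19.3,2.5,0,0,0.296,1],[-18.9,19.3,2.5,0,0,0.296,1],[-18.9,19.3,2.5,0,0,0.296,1],[-18.9,19.3,2.5,0,0,0.296,1]]]';python3 -m handwheel '[[[0,0,0,0,0,0,1],[0,0,0,0,0,0,1],[0,0,0,0,0,0,1]]]'
python3 - <<'E'
from h import *
plan(.4448,-.005,.13,-107.4)
E
```

```text
t: 15.4
position: [0.454, 0.0085, 0.1358]
tcp_rot: [3.105, -0.475, -0.0]
ft_force: [-0.4, -1.4, -0.2]
finger_gap: 0.088
gripper_force: 0.0
t: 15.7
position: [0.4572, 0.0097, 0.1365]
tcp_rot: [-3.105, 0.476, -0.003]
ft_force: [-0.4, 0.8, 0.3]
finger_gap: 0.0877
gripper_force: 0.0
rows: cm [-0.74  1.78  0.65] rot [-0.001 -0.002 -0.   ] tcp [0.4572 0.0097 0.1365] yaw -107.4
```

```bash
python3 -m handwheel '[[[-0.7,1.8,1.5,0,0,0,1],[-0.7,1.8,1.5,0,0,0,1],[-0.7,1.8,1.5,0,0,0,1]]]'
python3 - <<'E'
from h import *
c=snap('wrist')
s=sieve(c,.4448,-.005,(45,90))
plan(s[0],s[1],.0255,-107.4)
E
```

```text
t: 16.0
position: [0.4446, -0.005, 0.1212]
tcp_rot: [-3.105, 0.476, 0.0]
ft_force: [1.3, 0.0, 0.2]
finger_gap: 0.0883
gripper_force: 0.0
n 1784 top z [0.0376 0.039 ] circ [ 0.4449 -0.0045  0.0295] ear ang -17.1 168 ears [[0.0355, -0.0109], [-0.0351, 0.0108]]
rows: cm [-0.03 -0.04  9.6 ] rot [-0.    -0.001  0.   ] tcp [ 0.445  -0.005   0.1215] yaw -107.4
```

```bash
python3 -m handwheel '[[[-0.03,-0.04,5,0,0,0,1],[-0.03,-0.04,9,0,0,0,1],[-0.03,-0.04,9.6,0,0,0,1],[-0.03,-0.04,9.6,0,0,0,0.6],[-0.03,-0.04,9.6,0,0,0,0.6]]]' 20; python3 -m handwheel '[[[0,0,0,0,0,0,0.6],[0,0,0,0,0,0,0.6],[0,0,0,0,0,0,0.6],[0,0,0,0,0,0,0.6],[0,0,0,0,0,0,0.6]]]'; python3 -m handwheel '[[[0,0,-3,0,0,0,0.6],[0,0,-8,0,0,0,0.6],[0,0,-13,0,0,0,0.6],[0,0,-14,0,0,0,0.6],[0,0,-14,0,0,0,0.6]]]'
python3 - <<'E'
from h import *
c=snap('wrist');o=c['obs']
s=sieve(c,*o['position'][:2],(45,90),o['position'][2]+.006)
Rt=Rot.from_rotvec(o['tcp_rot']).as_matrix(); print('sieve in tool',(Rt.T@(np.array([*s[:2],0])-np.array([*o['position'][:2],0]))).round(4))
plan(.63,.188,.16,0)
E
```

```text
t: 16.55
position: [0.4449, -0.005, 0.0264]
tcp_rot: [-3.105, 0.475, -0.003]
ft_force: [0.0, 0.5, -1.1]
finger_gap: 0.0751
gripper_force: 0.0
t: 17.05
position: [0.445, -0.0052, 0.0268]
tcp_rot: [-3.105, 0.476, -0.006]
ft_force: [-1.1, 0.9, 9.7]
finger_gap: 0.0642
gripper_force: 20.0
t: 17.55
position: [0.445, -0.0053, 0.1676]
tcp_rot: [-3.105, 0.476, -0.009]
ft_force: [-0.1, 0.9, -1.4]
finger_gap: 0.0643
gripper_force: 20.0
n 3484 top z [0.1784 0.1798] circ [ 0.4443 -0.0046  0.0302] ear ang -17.4 481 ears [[0.0358, -0.0115], [-0.0351, 0.0104]]
sieve in tool [-0.0009 -0.0004 -0.    ]
rows: cm [ 11.98 -24.01   0.63] rot [ 0.002 -0.002 -1.875] tcp [ 0.4438 -0.0052  0.1659] yaw -107.4
```

```bash
python3 -m handwheel '[[[10,-20,0.5,0,0,-0.7,0.6],[10,-20,0.5,0,0,-0.7,0.6],[10,-20,0.5,0,0,-0.7,0.6],[10,-20,0.5,0,0,-0.7,0.6],[10,-20,0.5,0,0,-0.7,0.6]]]';python3 -m handwheel '[[[0,0,0,0,0,-0.7,0.6],[0,0,0,0,0,-0.7,0.6],[0,0,0,0,0,-0.7,0.6],[0,0,0,0,0,-0.7,0.6],[0,0,0,0,0,-0.7,0.6]]]'
python3 - <<'E'
from h import *
plan(.63,.1875,.12,0)
E
```

```text
t: 18.1
position: [0.6001, 0.1583, 0.1572]
tcp_rot: [-3.078, -0.629, 0.003]
ft_force: [0.2, -0.0, -0.4]
finger_gap: 0.0639
gripper_force: 20.0
t: 18.6
position: [0.5973, 0.1553, 0.1569]
tcp_rot: [-2.676, -1.643, 0.007]
ft_force: [0.2, -0.5, -0.8]
finger_gap: 0.0641
gripper_force: 20.0
rows: cm [4.36 1.48 3.67] rot [-0.004  0.002 -0.469] tcp [0.5973 0.1553 0.1569] yaw -26.9
```

```bash
python3 -m handwheel '[[[4.3,1.5,1,0,0,-0.469,0.6],[4.3,1.5,2,0,0,-0.469,0.6],[4.3,1.5,3,0,0,-0.469,0.6],[4.3,1.5,4.2,0,0,-0.469,0.6],[4.3,1.5,4.6,0,0,-0.469,0.6]]]';python3 -m handwheel '[[[0,0,0,0,0,0,0.6],[0,0,0,0,0,0,0.6]]]'
python3 - <<'E'
from h import *
c=snap('wrist');o=c['obs']
s=sieve(c,*o['position'][:2],(45,90),o['position'][2]+.006)
d=s[:2]-o['position'][:2]; print(d)
plan(.6304-d[0],.1862-d[1],.0885,0)
E
```

```text
t: 19.1
position: [0.6299, 0.1864, 0.1105]
tcp_rot: [-2.23, -2.209, 0.007]
ft_force: [0.2, 0.2, -1.2]
finger_gap: 0.0643
gripper_force: 20.0
t: 19.3
position: [0.6318, 0.1869, 0.1139]
tcp_rot: [-2.23, -2.212, 0.001]
ft_force: [0.6, -0.8, -0.6]
finger_gap: 0.0642
gripper_force: 20.0
n 3460 top z [0.1246 0.1258] circ [0.6323 0.1858 0.03  ] ear ang 90.0 486 ears [[0.0032, 0.017], [-0.0034, 0.016]]
[ 0.00048386 -0.00109734]
rows: cm [ 0.03 -0.22  2.59] rot [ 0.    -0.    -0.008] tcp [0.6321 0.187  0.1144] yaw -0.4
```

```bash
python3 -m handwheel '[[[0.04,-0.2,0.5,0,0,-0.008,0.6],[0.04,-0.2,1,0,0,-0.008,0.6],[0.04,-0.2,1.3,0,0,-0.008,0.6],[0.04,-0.2,1.3,0,0,-0.008,0.6],[0.04,-0.2,1.3,0,0,-0.008,0.6]]]'
python3 - <<'E'
from h import *
plan(.6302,.1873,.0885,0)
E
```

```text
t: 19.85
position: [0.6299, 0.1874, 0.1011]
tcp_rot: [-2.219, -2.224, 0.0]
ft_force: [-0.4, 0.1, -0.6]
finger_gap: 0.0647
gripper_force: 20.0
rows: cm [-0.01  0.03  1.26] rot [-0.     0.     0.002] tcp [0.6299 0.1874 0.1011] yaw 0.1
```

```bash
python3 -m handwheel '[[[0,0,0.2,0,0,0,0.6],[0,0,0.4,0,0,0,0.6],[0,0,0.6,0,0,0,0.6],[0,0,0.7,0,0,0,0.6],[0,0,0.7,0,0,0,0.6]]]'; python3 -m handwheel '[[[0,0,0.1,0,0,0,0.6],[0,0,0.2,0,0,0,0.6],[0,0,0.3,0,0,0,0.6],[0,0,0.4,0,0,0,0.6],[0,0,0.4,0,0,0,0.6]]]'
```

```text
t: 20.35
position: [0.6298, 0.1874, 0.0939]
tcp_rot: [-2.219, -2.223, 0.001]
ft_force: [-0.2, 0.5, -0.5]
finger_gap: 0.0649
gripper_force: 20.0
t: 20.85
position: [0.6298, 0.1874, 0.09]
tcp_rot: [-2.219, -2.224, 0.0]
ft_force: [1.2, 0.0, -0.6]
finger_gap: 0.0642
gripper_force: 20.0
```

```bash
python3 -m handwheel '[[[0,0,0.1,0,0,0,0.6],[0,0,0.2,0,0,0,0.6],[0,0,0.25,0,0,0,0.6],[0,0,0.25,0,0,0,0.6]]]'
python3 - <<'E'
from h import *
c=snap('wrist');o=c['obs']
s=sieve(c,.6302,.1862,(45,90),.092);print(s[:2]-o['position'][:2])
E
```

```text
t: 21.25
position: [0.63, 0.1875, 0.0888]
tcp_rot: [2.219, 2.224, 0.0]
ft_force: [-2.4, -0.8, 8.5]
finger_gap: 0.0644
gripper_force: 20.0
n 3619 top z [0.0994 0.1008] circ [0.6303 0.1863 0.03  ] ear ang -89.7 495 ears [[0.0037, 0.0158], [-0.0035, 0.0183]]
[ 0.00027271 -0.00116734]
```

Green is seated: its top is at 100.8 mm against 100.7 expected. Now its quarter turn.

```bash
python3 -m handwheel '[[[0,0.02,0,0,0,0.14,0.6],[0,0.03,0,0,0,0.28,0.6],[-0.01,0.05,0,0,0,0.42,0.6],[-0.02,0.06,0,0,0,0.56,0.6],[-0.03,0.08,0,0,0,0.7,0.6]]]' 25; python3 -m handwheel '[[[0,0.02,0,0,0,0.14,0.6],[-0.01,0.04,0,0,0,0.28,0.6],[-0.01,0.06,0,0,0,0.42,0.6],[-0.02,0.07,0,0,0,0.56,0.6],[-0.03,0.09,0,0,0,0.7,0.6]]]'; python3 -m handwheel '[[[0,0.01,0,0,0,0.1,0.6],[0,0.02,0,0,0,0.17,0.6],[0,0.02,0,0,0,0.17,0.6],[0,0.02,0,0,0,0.17,0.6]]]'
python3 - <<'E'
from h import *
plan(.6314,.1863,.0885,-90)
c=snap('wrist');o=c['obs']
s=sieve(c,.6302,.1862,(45,90),.092)
E
```

```text
t: 21.8
position: [0.6315, 0.1873, 0.0889]
tcp_rot: [2.851, 1.32, 0.003]
ft_force: [-0.7, -0.4, 6.4]
finger_gap: 0.064
gripper_force: 25.0
t: 22.3
position: [0.6322, 0.1867, 0.0889]
tcp_rot: [-3.13, -0.262, -0.004]
ft_force: [0.6, -0.1, 5.0]
finger_gap: 0.0646
gripper_force: 25.0
t: 22.7
position: [0.6323, 0.1865, 0.0889]
tcp_rot: [-3.141, -0.004, -0.004]
ft_force: [1.6, -0.0, 6.0]
finger_gap: 0.0645
gripper_force: 25.0
rows: cm [-0.09  0.02  0.04] rot [-0.001 -0.002  0.002] tcp [0.6323 0.1865 0.0889] yaw -89.9
n 3620 top z [0.0994 0.1009] circ [0.6315 0.1865 0.0299] ear ang 0.4 490 ears [[0.037, 0.0004], [-0.0366, -0.0003]]
```

Release, then rise and check the tower.

```bash
python3 -m handwheel '[[[0,0,0,0,0,0,1],[0,0,0,0,0,0,1],[0,0,0,0,0,0,1],[0,0,-3,0,0,0,1],[0,0,-8,0,0,0,1]]]'; python3 -m handwheel '[[[0,0,-2,0,0,0,1],[0,0,-2,0,0,0,1]]]'
python3 - <<'E'
from h import *
c=snap('wrist','w8.png')
s=sieve(c,.6302,.1862,(45,90),.092); sieve(c,.6302,.1862,(100,130),.064)
plan(.448,.133,.16,0)
E
```

```text
t: 23.25
position: [0.6286, 0.1854, 0.1646]
tcp_rot: [3.139, 0.004, -0.012]
ft_force: [1.2, 1.3, -0.2]
finger_gap: 0.088
gripper_force: 0.0
t: 23.45
position: [0.6334, 0.1867, 0.1914]
tcp_rot: [-3.14, -0.004, -0.01]
ft_force: [-0.5, -0.6, 0.5]
finger_gap: 0.0876
gripper_force: 0.0
n 1683 top z [0.0997 0.101 ] circ [0.632  0.1866 0.0295] ear ang 0.6 178 ears [[0.0372, 0.0003], [-0.0367, -0.0004]]Traceback (most recent call last):
  File "<stdin>", line 3, in <module>
  File "h.py", line 34, in sieve
    p=P[m]; q=p[p[:,2]>zt+.006]; q=q[:,:2]; x=circ(q)
                                              ~~~~^^^
  File "h.py", line 30, in circ
    r=least_squares(f,[*((p.max(0)+p.min(0))/2)[:2],.03],loss='soft_l1',f_scale=.001); return r.x
                          ~~~~~^^^
    return umr_maximum(a, axis, None, out, keepdims, initial, where)
ValueError: zero-size array to reduction operation maximum which has no identity
```

View pics/w8.png

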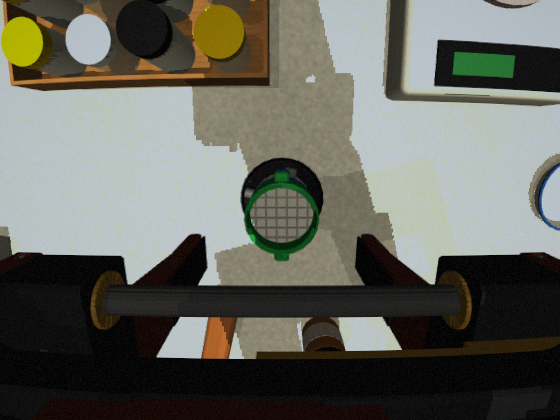

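Green sits locked on the tower at (283,215), ears in line fore and aft. The tray shows beneath it, with a jar crate at upper left, so I check clearance to the crate for placing the jar.

Run:
```python
from h import *
c=snap('top');P=cloud(c)
m=(P[...,1]>.19)&(P[...,1]<.39)&(P[...,0]>.69)&(P[...,0]<.85)&(P[...,2]>.02);p=P[m]
print('crate x min',np.percentile(p[:,0],[0,1,5]).round(3))
for a in np.arange(.70,.84,.02):
    q=p[abs(p[:,0]-a)<.01]; print(round(a,2),len(q),q[:,2].max().round(3) if len(q) else '')
m=(np.hypot(P[...,0]-.448,P[...,1]-.133)<.04)&(P[...,2]>.065)&(P[...,2]<.09);p=P[m];print('jar',((p.max(0)+p.min(0))/2).round(4))
plan(.449,.135,.16,0)
```

```text
Traceback (most recent call last):
IndexError: index -1 is out of bounds for axis 0 with size 0
```

Run:
```python
from h import *
for n in('wrist','scene'):
    c=snap(n);P=cloud(c)
    m=(P[...,1]>.19)&(P[...,1]<.39)&(P[...,0]>.69)&(P[...,0]<.95)&(P[...,2]>.02)&(P[...,2]<.12);p=P[m]
    print(n,m.sum(),p.min(0).round(3) if len(p) else '',p.max(0).round(3) if len(p) else '')
plan(.449,.135,.16,0)
```

```text
wrist 12015 [0.754 0.2   0.02 ] [0.828 0.39  0.088]
scene 6298 [0.754 0.2   0.02 ] [0.926 0.39  0.091]
rows: cm [-18.11   5.03   2.63] rot [-0.002  0.003 -1.568] tcp [0.6301 0.1858 0.1857] yaw -89.8
```

```bash
python3 -m handwheel '[[[-18.1,5,2,0,0,-0.75,1],[-18.1,5,2,0,0,-0.75,1],[-18.1,5,2,0,0,-0.75,1],[-18.1,5,2,0,0,-0.75,1],[-18.1,5,2,0,0,-0.75,1]]]';python3 -m handwheel '[[[0,0,0,0,0,-0.75,1],[0,0,0,0,0,-0.75,1],[0,0,0,0,0,-0.75,1],[0,0,0,0,0,-0.75,1],[0,0,0,0,0,-0.75,1]]]'
python3 - <<'E'
from h import *
env.capture('wrist');c=snap('wrist');P=cloud(c)
m=(np.hypot(P[...,0]-.448,P[...,1]-.133)<.04)&(P[...,2]>.065)&(P[...,2]<.09);p=P[m];x=(p.max(0)+p.min(0))/2;print('jar',x.round(4),(p.max(0)-p.min(0)).round(4))
plan(x[0],x[1],.042,0)
E
```

```text
t: 24.15
position: [0.443, 0.1336, 0.1649]
tcp_rot: [-2.917, -1.164, 0.015]
ft_force: [1.3, 0.9, 0.2]
finger_gap: 0.0881
gripper_force: 0.0
t: 24.65
position: [0.4493, 0.1353, 0.1662]
tcp_rot: [-2.288, -2.151, 0.004]
ft_force: [-0.2, -0.2, 0.1]
finger_gap: 0.0877
gripper_force: 0.0
jar [0.4492 0.1343 0.0708] [0.0501 0.0502 0.0114]
rows: cm [-0.1   0.03 12.43] rot [-0.003  0.001 -0.067] tcp [0.4494 0.1354 0.1663] yaw -3.8
```

```bash
python3 -m handwheel '[[[-0.1,0,4,0,0,-0.067,1],[-0.1,0,8,0,0,-0.067,1],[-0.1,0,11,0,0,-0.067,1],[-0.1,0,12.4,0,0,-0.067,1],[-0.1,0,12.4,0,0,-0.067,0.45]]]' 25; python3 -m handwheel '[[[0,0,0,0,0,0,0.45],[0,0,0,0,0,0,0.45],[0,0,0,0,0,0,0.45],[0,0,0,0,0,0,0.45],[0,0,0,0,0,0,0.45]]]'; python3 -m handwheel '[[[0,0,0,0,0,0,0.45],[0,0,-2,0,0,0,0.45],[0,0,-5,0,0,0,0.45],[0,0,-9,0,0,0,0.45],[0,0,-9,0,0,0,0.45]]]'
python3 - <<'E'
from h import *
plan(.631,.2865,.133,0)
E
```

```text
t: 25.25
position: [0.4481, 0.134, 0.0411]
tcp_rot: [-2.225, -2.214, 0.008]
ft_force: [0.6, -0.7, 0.3]
finger_gap: 0.0825
gripper_force: 0.0
t: 25.75
position: [0.4505, 0.1347, 0.0444]
tcp_rot: [2.223, 2.22, 0.001]
ft_force: [-2.3, -0.9, 5.8]
finger_gap: 0.0501
gripper_force: 25.0
t: 26.25
position: [0.4531, 0.1354, 0.1377]
tcp_rot: [2.22, 2.217, 0.011]
ft_force: [0.4, 0.2, -2.5]
finger_gap: 0.05
gripper_force: 25.0
rows: cm [15.13 17.77  0.64] rot [ 0.008 -0.002 -0.001] tcp [0.4531 0.1354 0.1377] yaw -0.1
```

```bash
python3 -m handwheel '[[[5,0.5,0,0,0,0,0.45],[10,1,0,0,0,0,0.45],[15,1.5,0,0,0,0,0.45],[15,5,0,0,0,0,0.45],[15,8,0,0,0,0,0.45]]]'; python3 -m handwheel '[[[0,4,0,0,0,0,0.45],[0,8,0,0,0,0,0.45],[0,9.7,0,0,0,0,0.45],[0,9.7,0,0,0,0,0.45],[0,9.7,0,0,0,0,0.45]]]';python3 - <<'E'
from h import *
plan(.6305,.2865,.0445,0)
E
```

```text
t: 26.75
position: [0.5304, 0.2867, 0.1325]
tcp_rot: [-2.218, -2.225, 0.001]
ft_force: [-0.0, -0.5, -2.6]
finger_gap: 0.0501
gripper_force: 25.0
t: 27.25
position: [0.6262, 0.2839, 0.1319]
tcp_rot: [-2.222, -2.219, 0.004]
ft_force: [-0.1, -0.3, -2.4]
finger_gap: 0.0502
gripper_force: 25.0
rows: cm [0.27 0.45 8.74] rot [-0.003  0.001 -0.002] tcp [0.6262 0.2839 0.1319] yaw -0.1
```

```bash
python3 -m handwheel '[[[0.3,0.4,3,0,0,0,0.45],[0.3,0.4,6,0,0,0,0.45],[0.3,0.4,8,0,0,0,0.45],[0.3,0.4,8.5,0,0,0,0.45],[0.3,0.4,8.5,0,0,0,0.45]]]'; python3 -m handwheel '[[[0,0,0.1,0,0,0,0.45],[0,0,0.2,0,0,0,0.45],[0,0,0.2,0,0,0,0.45]]]'
```

```text
t: 27.75
position: [0.6298, 0.2873, 0.0477]
tcp_rot: [-2.221, -2.22, 0.004]
ft_force: [-0.2, -0.4, -2.8]
finger_gap: 0.0503
gripper_force: 25.0
t: 28.05
position: [0.6319, 0.2877, 0.0477]
tcp_rot: [2.222, 2.22, 0.002]
ft_force: [0.5, -0.0, -1.8]
finger_gap: 0.0502
gripper_force: 25.0
```

```bash
python3 -m handwheel '[[[0,0,0.1,0,0,0,0.45],[0,0,0.2,0,0,0,0.45],[0,0,0.3,0,0,0,0.45],[0,0,0.3,0,0,0,0.45]]]'; python3 -m handwheel '[[[0,0,0,0,0,0,0.45],[0,0,0,0,0,0,0.45]]]'
```

```text
t: 28.45
position: [0.6316, 0.2876, 0.0444]
tcp_rot: [2.223, 2.22, 0.0]
ft_force: [-2.8, -2.3, 4.6]
finger_gap: 0.0503
gripper_force: 25.0
t: 28.65
position: [0.6317, 0.2876, 0.0445]
tcp_rot: [2.223, 2.22, 0.001]
ft_force: [-2.2, -1.0, 5.3]
finger_gap: 0.05
gripper_force: 25.0
```

Touchdown. I release and rise, then verify everything.

```bash
python3 -m handwheel '[[[0,0,0,0,0,0,1],[0,0,0,0,0,0,1],[0,0,0,0,0,0,1],[0,0,0,0,0,0,1],[0,0,-4,0,0,0,1]]]'; python3 -m handwheel '[[[0,0,-5,0,0,0,1],[0,0,-10,0,0,0,1],[0,0,-14,0,0,0,1],[0,0,-14,0,0,0,1],[0,0,-14,0,0,0,1]]]'
python3 - <<'E'
from h import *
c=snap('wrist');P=cloud(c)
m=(np.hypot(P[...,0]-.631,P[...,1]-.287)<.04)&(P[...,2]>.065)&(P[...,2]<.09);p=P[m];print('jar',((p.max(0)+p.min(0))/2).round(4),(p.max(0)-p.min(0)).round(4))
sieve(c,.631,.1862,(45,90),.092)
c=snap('scene')
cv2.imwrite('pics/s9.png',cv2.resize(c['color'][130:330,90:450],None,fx=2.2,fy=2.2,interpolation=cv2.INTER_CUBIC))
E
```

```text
t: 29.15
position: [0.6278, 0.2858, 0.0785]
tcp_rot: [-2.22, -2.218, 0.015]
ft_force: [0.6, 0.4, -0.6]
finger_gap: 0.0863
gripper_force: 0.0
t: 29.65
position: [0.6318, 0.2876, 0.2247]
tcp_rot: [2.222, 2.22, 0.003]
ft_force: [-0.4, 0.4, -0.4]
finger_gap: 0.0877
gripper_force: 0.0
jar [0.6313 0.287  0.0708] [0.049  0.0497 0.0115]
n 870 top z [0.0964 0.1005] circ [0.6317 0.1875 0.0299] ear ang nan 0 ears [[nan, nan], [nan, nan]]h.py:38: RuntimeWarning: Mean of empty slice.
  a=np.arctan2(e[:,1],e[:,0]); print('n',m.sum(),'top z',np.percentile(p[:,2],[50,90]).round(4),'circ',x.round(4),'ear ang',np.degrees(np.angle(np.exp(2j*a).mean())/2).round(1),len(a), 'ears',[e[k].mean(0).round(4).tolist() for k in((a>np.median(a)-9)&(np.cos(a)>0),np.cos(a)<0)])
  ret = ret.dtype.type(ret / rcount)
  return _methods._mean(a, axis=axis, dtype=dtype,
  ret = um.true_divide(
```

View pics/s9.png

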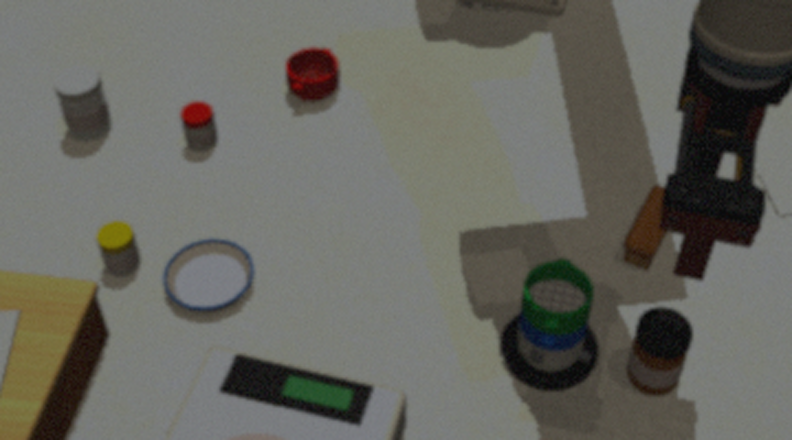

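The tower stands in the tray at (555,320) in green, blue, white order. The amber jar is beside it at (660,350), the yellow pot by the dish at (118,248), and the bystanders are undisturbed.

```bash
python3 -c "
from cell import env
print(env.close_job())"
```

```text
the job is handed in; nothing more can be done
None
```

The job is handed in after about 30 s of robot time; no verdict came back. The blue and green sieves are seated and turned to line up, the amber jar stands 10 cm left of the tower, the yellow-capped pot is about 9.7 cm right of the dish, and everything is released. I did not re-measure the blue sieve's ear angle after turning the green one.

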